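# Bring the red-lidded bead jar to the front of the carousel and hold it

### The job

Take the carousel on the packing bench by its upright blue handle and turn it until the jar with the red lid stands at the front, in line with the yellow arrow. The carousel springs back if it is let go, so finish while still holding the handle, with the carousel still and the red-lidded jar at the arrow. Leave every jar standing in its cup and do not disturb the things lying around the carousel.

Things in the scene. Friction and masses are not known exactly. Their poses are not given: they have to be found in the camera images.
- stand: the carousel's fixed base, a grey disc 210 mm across and 20 mm high, its place and yaw varying; a grey tongue 60 mm wide and 12 mm high sticks out on its front side to 215 mm from the axis, with a flat yellow arrow that points at the hub. Origin at the centre of its underside on the bench; its -x axis points to the front, along the arrow's line, and z is up along the turning axis
- hub (a point): point on the carousel's turning axis (vertical), 36 mm above the bench. The round wooden deck is 250 mm across, its top 32 mm above the bench, with four shallow black cups (62 mm across, rims 46 mm above the bench) whose centres lie 85 mm from the axis, at 45 and 105 degrees to either side of the front when at rest.
- front (a point): point on the stand, not turning with the carousel: where the centre of the red-lidded jar's underside should be; 85 mm from the axis on the side of the yellow arrow, 36 mm above the bench
- carousel (a joint): turn of the carousel in rad, 0 at rest, positive anticlockwise seen from above, stops at -2.2 and 2.2. A spring of about 0.25 N m per rad (and a slight damping and friction) draws it back to 0: at most about 6 N at the handle. The red-lidded jar's cup changes: the turn needed is about 45 or 105 degrees, either way; the stops block the long way round
- handle: blue plastic grip, an upright cylinder 20 mm in diameter, from 106 mm to 165 mm above the bench, spinning freely on a 14 mm steel stem fixed on the deck, 100 mm from the axis, opposite the front at rest; it travels round with the carousel. Origin at the centre of the grip's underside, 106 mm above the bench
- handle_grip (a point): point on the axis of the blue grip, 145 mm above the bench, 20 mm below its top; at this height fingers that reach no lower than 105 mm pass above all the jars
- jar_red: closed plastic jar, 52 mm across and 62 mm tall, cream-coloured with a red lid: the jar to bring to the front; stands loose in one of the carousel's four cups, its underside 36 mm above the bench, its top at 98 mm; origin at the centre of its underside, z up
- jar_a: closed plastic jar, 52 mm across and 62 mm tall, pink with a white lid; stands loose in one of the carousel's four cups, its underside 36 mm above the bench, its top at 98 mm; origin at the centre of its underside, z up
- jar_b: closed plastic jar, 52 mm across and 62 mm tall, blue with a white lid; stands loose in one of the carousel's four cups, its underside 36 mm above the bench, its top at 98 mm; origin at the centre of its underside, z up
- jar_c: closed plastic jar, 52 mm across and 62 mm tall, green with a white lid; stands loose in one of the carousel's four cups, its underside 36 mm above the bench, its top at 98 mm; origin at the centre of its underside, z up
- carton: bystander: closed cardboard carton 120 x 90 x 70 mm with a strip of tape, lying on the bench to the left of the carousel; origin at the centre of its underside
- tape_roll: bystander: roll of brown parcel tape lying flat on the bench to the right of the carousel, 96 mm across, 48 mm high; origin at the centre of its underside
- spare_jar: bystander: purple jar with a white lid, 52 mm across and 62 mm tall, standing on the bench to the right of the carousel; origin at the centre of its underside

How it is judged:
By the outcome, as a careful person would: the job done as asked, in the order asked, and still so for the second after the job is handed in, while the arm keeps its last pose, push and grip.
It also fails if it takes over 42 s, if anything falls off the work surface, if the arm or the gripper's body presses on something with over 40 N, if the wrist force passes 120 N, or if a joint passes its speed limit or range.

### The arm

A 6-joint arm with a two-finger parallel gripper is mounted at the origin on the work surface. World frame = base frame: x ahead of the robot, y to its left, z up, the work surface at z = 0. Lengths are in m, angles in degrees, forces in N, time in s.
With the tool pointing down it reaches from about 0.325 to 0.75 m from the base axis. Payload 7.6 kg.
Tool frame: the origin (TCP) lies at the very end of the fingers, on their centre line; the grasp point (between the pads) lies 19 mm behind it (robot.hold_point_z is the distance from the TCP to the grasp point, in m); z points along the fingers, y is the direction in which the jaws open and shut (so a half turn about z gives the same grasp; the last joint's range is limited). The gripper opens to 85 mm and grips with 20 to 120 N. Pads are 22 mm wide; open, the fingers measure 114 mm over their backs; the gripper's body (76 mm by 85 mm) begins 54 mm behind the grasp point. The pads swing forward as they close: fully open they stand 13 mm farther back than shut.
Start: joints at [-75.304, 2.991, 80.254, -0, 96.75, -4.028], TCP at [0.169, -0.497, 0.231] pointing down, gripper open.
Joint ranges: [-166.34, 166.34], [-52.06, 124.39], [6.96, 135.62], [-60.46, 240.46], [14.63, 156.25], [-167.68, 167.68]. Speed limits (degrees/s): [147.25, 147.25, 172.46, 180, 180, 180].

### API

Orientations are given as [roll, pitch, yaw] about the fixed x, y, z axes, in that order (R = Rz(yaw) Ry(pitch) Rx(roll)).
In Python, from station import robot gives the robot as it stands. Calls block until the motion is done:
- robot.move_to(position, orientation): joint-space move of the TCP to a pose.
- robot.move_l(position, max_speed=0.15, rot=None, guard=None): straight line of the TCP; rot=None keeps the orientation; max_speed is the mean speed in m/s. With guard (N) it stops when the force on the tool has changed by that much, and returns True; else False.
- robot.set_joints(angles): joint-space move.
- robot.let_go() and robot.close(strength=None): open the fingers fully, or close them until they stop; strength is the grip in N (None keeps the last).
- robot.hold(seconds).
- robot.solve_ik(position, orientation): joint angles nearest the present ones, or None.
- robot.sense(): the state.
- robot.grab_frame(name): name is "side" or "top" or "wrist"; returns a dict with "image" (480x640x3 uint8, red, green, blue), "depth" (480x640 float32, m along the optical axis (not along the pixel's ray), 0 where there is no reading), "camera_matrix" (3x3 intrinsics, pixels), "R" (3x3) and "t" (3): a world point X has camera coordinates R X + t; the wrist camera has in their place "T_tool_cam" (4x4, takes a point from camera to tool coordinates, whose origin is the TCP and whose axes are the flange's). Camera axes: x right, y down, z forward; pixel columns grow to the right and rows downward; lengths in m; the calibration is good to about 2 mm. The wrist camera is an equidistant fisheye: a pixel r from the principal point sees the ray r / f radians off the axis. A picture is of the moment at which its call begins: read the wrist's pose just before it.
A pose or a line that the arm cannot do raises robot.IKError and nothing moves.
- robot.job_done(): hands the job in, once; it reports no verdict.
Trained networks look in a picture, given as the dict that the camera call returned (one of the last four; its "shot" number tells which), for a name from the list of things; names that differ only in an ending like _2 or _b are one class to them, and where a whole thing is asked for, a point or a joint stands for the part that bears it (a point fixed in the world has none). Each returns a list of dicts, best first, with "conf" (0 to 1); they miss things now and then, are a little off and sometimes report something else, mostly with a low value. They report only what shows in the picture. A call takes as long as a camera call.
- robot.boxes_of(label, picture): "uv" ([column, row] in pixels, amid what is visible of it).
The state is a dict: "time": time; "joints": joint angles; "joint_velocities": joint speeds; "effort": joint torques, N m; "position": TCP position; "eef_rot": TCP orientation; "force": force on the tool from outside, world axes, zero at the start; "ft_torque": the same for the moment, N m; "gripper_width": finger opening in m.
Only numpy, scipy, OpenCV 4.12 (cv2) and the standard library are available. Lean on these libraries where they do the work, as an engineer would, in place of code of your own. Each camera call takes 0.05 s, during which the arm holds its last target.

## Working session

There is one attempt and no reset: what is moved stays moved. The work goes in short steps, each a Python script; the robot and the scene stay as the last script left them, time stands still between calls to the robot, and variables do not carry over. Pictures are saved under pics/ and viewed, and the job is handed in when it is done.

```bash
ls; mkdir -p pics
cat > look.py <<'E'
import cv2, numpy as np
from station import robot
def snap(n,f):
    p=robot.grab_frame(n); cv2.imwrite('pics/'+f,p['image'][:,:,::-1]); return p
def world(p,m):
    v,u=np.nonzero(m&(p['depth']>0)); d=p['depth'][v,u]
    K=p['camera_matrix']; c=np.stack([(u-K[0,2])/K[0,0]*d,(v-K[1,2])/K[1,1]*d,d],1)
    return (c-p['t'])@p['R'],u,v
E
python3 - <<'E'
from look import *
s=robot.sense(); print(s['time'],s['position'],s['eef_rot'],robot.hold_point_z)
for n in('top','side'):
    p=snap(n,n+'1.png'); np.savez(n+'1.npz',**{k:v for k,v in p.items() if isinstance(v,np.ndarray)})
    print(n,p['camera_matrix'].tolist(),p['R'].tolist(),p['t'])
    for l in('handle','jar_red','stand','jar_a'):
        print(l,robot.boxes_of(l,p)[:3])
E
```

```text
pics
0.0 [ 0.16847792 -0.49690987  0.23046356] [-1.79908988e+02 -7.45225984e-03  1.87235250e+01] 0.0187
top [[506.8891603224907, 0.0, 327.27992844767766], [0.0, 506.8891603224907, 242.17788359628975], [0.0, 0.0, 1.0]] [[0.002149415518630139, -0.999948339497657, 0.009934704263649792], [-0.9985759522142315, -0.002675827836342887, -0.05328140017708931], [0.05330523119140509, -0.0098060329016459, -0.9985301167447894]] [0.01362554 0.55375981 1.02506855]
handle [{'uv': [418.0, 166.3], 'conf': 0.68}]
jar_red [{'uv': [357.0, 247.9], 'conf': 0.89}]
stand [{'uv': [387.5, 228.4], 'conf': 0.83}, {'uv': [258.3, 217.4], 'conf': 0.64}]
jar_a [{'uv': [442.8, 224.0], 'conf': 0.97}, {'uv': [417.2, 263.4], 'conf': 0.84}, {'uv': [359.3, 202.8], 'conf': 0.68}]
side [[545.9255026224063, 0.0, 320.61248877777956], [0.0, 545.9255026224063, 234.49372775649346], [0.0, 0.0, 1.0]] [[-0.8304330133981859, -0.5569465939188708, 0.013838416837809443], [-0.40335117692935263, 0.5839098582083366, -0.704526156758446], [0.3843030553197759, -0.5906435210931283, -0.7095430872488269]] [0.47555284 0.25152554 1.05824051]
handle [{'uv': [316.3, 146.5], 'conf': 0.61}]
jar_red [{'uv': [341.3, 215.3], 'conf': 0.96}]
stand [{'uv': [350.8, 214.7], 'conf': 0.92}]
jar_a [{'uv': [379.3, 194.0], 'conf': 0.95}, {'uv': [309.4, 199.6], 'conf': 0.71}, {'uv': [363.6, 172.7], 'conf': 0.6}]
```

View pics/top1.png

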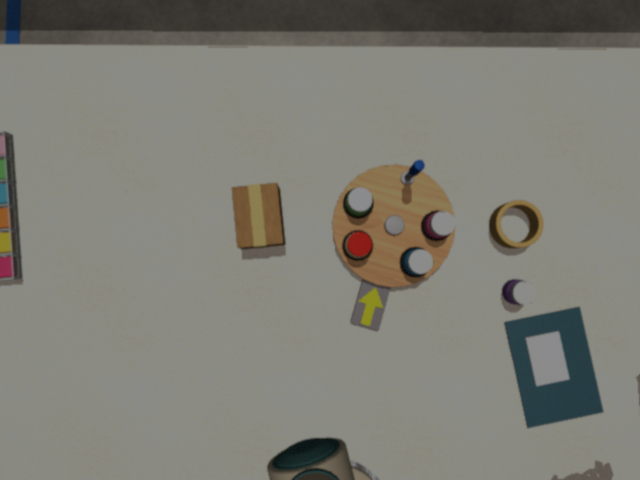

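View pics/side1.png

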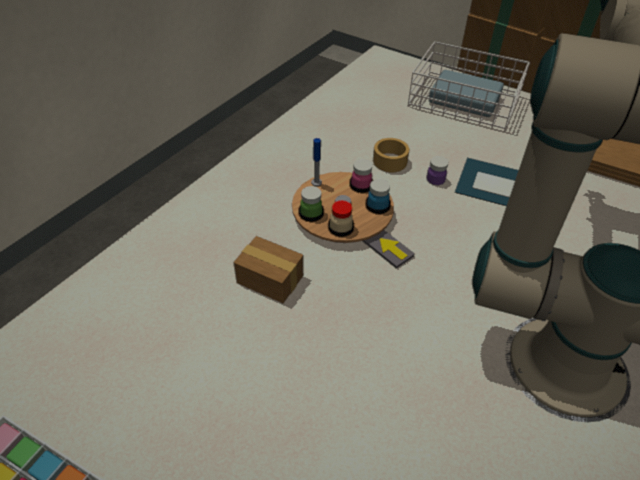

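The red-lidded jar is at (357,245) in the top view, at the front left of the hub (394,225). The arrow is at (370,305) and the handle is at the back, at (415,168). This needs about +45° (anticlockwise). Next I measure the geometry.

```bash
cat > meas.py <<'E'
from look import *
def ray(p,uv,z):
    K=p['camera_matrix'];d=np.array([(uv[0]-K[0,2])/K[0,0],(uv[1]-K[1,2])/K[1,1],1])@p['R']
    o=-p['R'].T@p['t']; return o+d*(z-o[2])/d[2]
def fit(a,r=None):
    from scipy.optimize import least_squares
    f=(lambda q:np.hypot(*(a-q[:2]).T)-(r or q[2]))
    s=least_squares(f,[*a.mean(0),.1],loss='soft_l1',f_scale=.001); return s.x
def masks(p):
    h=cv2.cvtColor(p['image'],cv2.COLOR_RGB2HSV).astype(int)
    H,S,V=h[...,0],h[...,1],h[...,2]
    return dict(red=((H<5)|(H>175))&(S>180)&(V>100),blue=(H>105)&(H<125)&(S>170)&(V>50),yellow=(H>24)&(H<33)&(S>180)&(V>120))
E
python3 - <<'E'
from meas import *
for n in('top','side'):
    p=dict(np.load(n+'1.npz')); m=masks(p)
    for k in m:
        X,u,v=world(p,m[k])
        ok=(X[:,0]>.3)&(X[:,0]<.8)&(abs(X[:,1])<.4)
        X,u,v=X[ok],u[ok],v[ok]
        print(n,k,len(X),X.mean(0).round(4),X.min(0).round(3),X.max(0).round(3),u.mean(),v.mean())
        if k=='red': 
            print(' lidtop via ray',ray(p,(u.mean(),v.mean()),.098))
            t=X[:,2]>np.median(X[:,2])-.004; print(fit(X[t][:,:2]), np.median(X[t],0))
        if k=='yellow':
            c=X[:,:2]-X[:,:2].mean(0); w,V=np.linalg.eigh(c.T@c); print(' dir',np.degrees(np.arctan(V[1,1]/V[0,1])))
    # deck
    X,u,v=world(p,np.ones(p['depth'].shape,bool))
    ok=(X[:,2]>.026)&(X[:,2]<.038)&(X[:,0]>.35)&(X[:,0]<.85)&(np.hypot(X[:,0]-.55,X[:,1]+.12)<.16)
    D=np.zeros(p['depth'].shape,np.uint8);D[v[ok],u[ok]]=255
    ho=np.float32(X[ok][:,:2]); hull=cv2.convexHull(ho)[:,0]
    print(n,'deck',ok.sum(),np.median(X[ok][:,2]),'hull circle',fit(hull),cv2.minEnclosingCircle(ho))
    # handle column pts
    ok=(X[:,2]>.11)&(X[:,2]<.18)&(X[:,0]>.45)&(X[:,0]<.8)&(abs(X[:,1])<.4)
    print('grip',ok.sum(),X[ok].mean(0),X[ok].max(0),X[ok].min(0))
E
```

```text
top red 455 [ 0.5467 -0.0446  0.0976] [ 0.525 -0.067  0.046] [ 0.573 -0.023  0.102] 359.23736263736265 243.62857142857143
 lidtop via ray [ 0.54669768 -0.04455013  0.098     ]
[ 0.54647861 -0.04466238  0.01594654] [ 0.54606654 -0.04420142  0.09803716]
top blue 65 [ 0.6827 -0.1443  0.1649] [ 0.674 -0.151  0.16 ] [ 0.69  -0.137  0.168] 418.16923076923075 165.2153846153846
top yellow 344 [ 0.425  -0.0723  0.0145] [ 0.387 -0.093  0.008] [ 0.458 -0.054  0.02 ] 369.90697674418607 305.3168604651163
 dir -15.789824124595492
top deck 8281 0.03224471971562591 hull circle [ 0.58720616 -0.11928722  0.12413061] ((0.5880611538887024, -0.11961445212364197), 0.12545078992843628)
grip 170 [ 0.68123185 -0.14375952  0.15209062] [ 0.69265913 -0.13645547  0.16818102] [ 0.67374592 -0.15511364  0.11139301]
side red 207 [ 0.5456 -0.0422  0.0968] [ 0.524 -0.066  0.092] [ 0.567 -0.019  0.101] 341.69082125603865 207.1304347826087
 lidtop via ray [ 0.54495572 -0.04100124  0.098     ]
[ 0.54579107 -0.04211907  0.01557274] [ 0.54574135 -0.04182619  0.09679998]
side blue 36 [ 0.6809 -0.1409  0.1545] [ 0.675 -0.148  0.117] [ 0.69  -0.136  0.166] 316.72222222222223 144.02777777777777
side yellow 241 [ 0.4237 -0.0708  0.0132] [ 0.386 -0.095  0.009] [ 0.46  -0.048  0.018] 391.7759336099585 247.58921161825725
 dir -16.00487813606144
side deck 3131 0.03082703934367641 hull circle [ 0.58661485 -0.11610282  0.12427494] ((0.5858297348022461, -0.11849065124988556), 0.1277923882007599)
grip 172 [ 0.68085449 -0.14021746  0.14191878] [ 0.69381361 -0.13173283  0.16652665] [ 0.67239394 -0.15155616  0.11091858]
```

Both views agree:

| Quantity | Measured | Expected |
|---|---|---|
| Hub position | about (0.587, -0.118) | – |
| Yaw | about -15.8° | – |
| Handle radius | 98.5 mm | 100 mm |
| Red jar radius | 85 mm | 85 mm |
| Turn needed | 45.4° | 45° |

I will go above the handle with the jaws tangential to its path.

Run:
```python
from meas import *
h=[.6825,-.1435]
robot.move_to([*h,.24],[180,0,-15.8])
robot.move_l([*h,.19],.15)
p=snap('top','top2.png'); p=snap('side','side2.png'); p=snap('wrist','wrist2.png')
s=robot.sense(); print(s['time'],s['position'],s['eef_rot'],s['force'],s['joints'])
print(robot.boxes_of('handle',p))
```

```text
3.3667 [ 0.6830665  -0.14380254  0.19213383] [-179.99779172   -0.18254741  -15.8114985 ] [0.20270179 0.3306478  0.03486656] [-1.49185284e+01  3.25100524e+01  4.89650616e+01 -6.43733574e-04
  9.83423264e+01  9.08928722e+01]
[{'uv': [314.9, 264.4], 'conf': 0.79}]
```

View pics/wrist2.png

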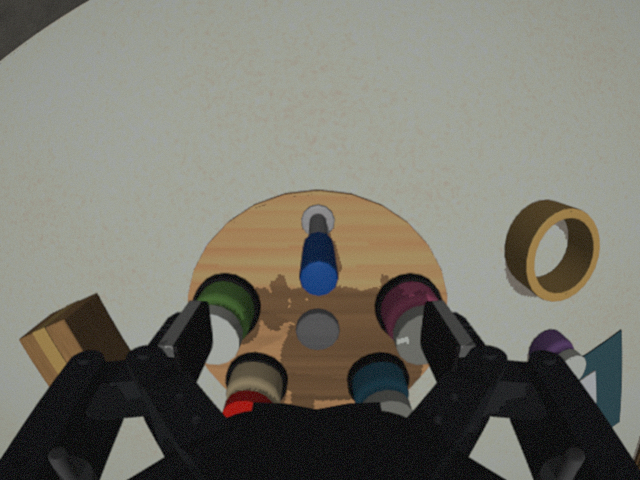

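View pics/side2.png

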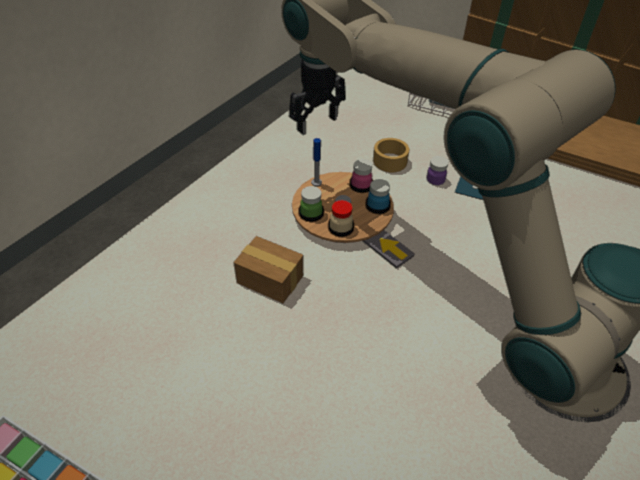

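The wrist view shows the handle (318,275) centred between the pads (columns about 197 and 437). Next: descend and grip.

Run:
```python
from meas import *
h=[.6825,-.1435]
print(robot.move_l([*h,.127],.1,guard=6))
robot.hold(.2); s=robot.sense(); print(s['time'],s['position'],s['force'])
robot.close(40); robot.hold(.2)
s=robot.sense(); print(s['time'],s['position'],s['force'],s['ft_torque'],s['gripper_width'])
p=snap('wrist','wrist3.png')
```

```text
False
4.4 [ 0.68288486 -0.14362356  0.12803974] [-0.15874764  0.30767126 -0.69480965]
5.2167 [ 0.68254077 -0.14351038  0.12721931] [-0.52173867  0.59095835  0.95083006] [0.0421628  0.0483232  0.00230062] 0.019136593386712905
```

View pics/wrist3.png

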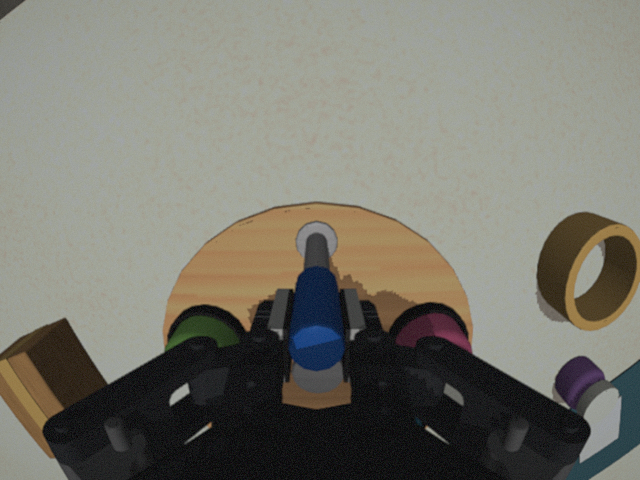

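The grip is held: opening 19 mm on the 20 mm cylinder. I will turn 43° along the arc first and then check.

```bash
cat > arc.py <<'E'
from meas import *
HUB=np.array([.5864,-.1167]); H0=np.array([.6825,-.1435])
def go(a0,a1,n,sp=.03):
    for a in np.linspace(a0,a1,n+1)[1:]:
        c,s=np.cos(np.radians(a)),np.sin(np.radians(a))
        q=HUB+np.array([[c,-s],[s,c]])@(H0-HUB)
        robot.move_l([*q,.127],sp,rot=[180,0,-15.8+a])
        st=robot.sense(); print(round(a,1),round(st['time'],2),st['position'].round(4),st['force'].round(1),st['ft_torque'].round(2))
def check(t):
    for n in('top','side'):
        p=snap(n,n+t+'.png'); X,u,v=world(p,masks(p)['red'])
        ok=(X[:,0]>.3)&(X[:,0]<.8)&(abs(X[:,1])<.4)&(X[:,2]>.085); X,u,v=X[ok],u[ok],v[ok]
        if len(X)<20: print(n,'few',len(X)); continue
        r=fit(X[X[:,2]>.092][:,:2])
        print(n,len(X),'mean',X.mean(0).round(4),'fit',r.round(4))
        d=r[:2]-np.array([.587,-.1185] if n=='top' else [.5862,-.1165]); print('  radius',np.hypot(*d),'ang',np.degrees(np.arctan2(d[1],d[0])),'target 164.2')
        for l in('jar_red','jar_a','spare_jar'): print(l,[(b['uv'],b['conf']) for b in robot.boxes_of(l,p)])
E
python3 - <<'E'
from arc import *
go(0,43,9)
robot.hold(.3); check('4')
E
```

```text
4.8 5.69 [ 0.6844 -0.1354  0.1272] [-1.1 -0.4  3.2] [-0.03  0.22  0.02]
9.6 6.12 [ 0.6855 -0.1273  0.1271] [-2.6 -0.2  2.8] [0.02 0.45 0.02]
14.3 6.54 [ 0.686  -0.1191  0.1271] [-4.8 -0.9  4.4] [-0.12  0.7  -0.02]
19.1 6.97 [ 0.6857 -0.1108  0.1271] [-5.4 -1.1  5.2] [-0.17  0.84  0.02]
23.9 7.39 [ 0.6848 -0.1028  0.1271] [-5.1 -1.9  4.9] [-0.28  0.86  0.  ]
28.7 7.82 [ 0.6832 -0.0948  0.1271] [-6.8 -3.3  4.3] [-0.41  0.95  0.  ]
33.4 8.24 [ 0.6809 -0.0871  0.1271] [-5.8 -3.6  4.5] [-0.48  0.96 -0.01]
38.2 8.67 [ 0.678  -0.0795  0.1271] [-6.1 -4.6  4.8] [-0.66  0.96  0.01]
43.0 9.09 [ 0.6745 -0.0722  0.1271] [-6.1 -6.   5.3] [-0.78  0.92 -0.02]
top few 0
side 190 mean [ 0.5055 -0.0897  0.0966] fit [ 0.5055 -0.091   0.0158]
  radius 0.08466671054496133 ang 162.4585823728126 target 164.2
jar_red [([364.4, 211.4], 0.7)]
jar_a [([368.3, 176.7], 0.71), ([330.6, 214.0], 0.67)]
spare_jar [([437.1, 171.3], 0.7)]
```

Run:
```python
import cv2
a=cv2.imread('pics/top4.png')[130:350,280:540];b=cv2.imread('pics/side4.png')[110:300,210:470]
cv2.imwrite('pics/c4.png',cv2.resize(cv2.vconcat([a,b]),None,fx=1.45,fy=1.45))
```

```text
(no output)
```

View pics/c4.png

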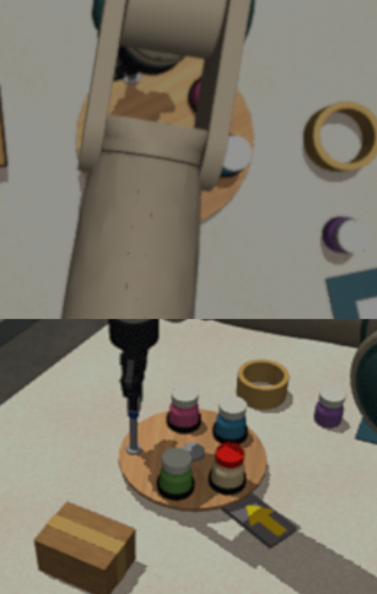

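The top view is blocked by the arm. The side view shows the jar upright, about 1.7° short of the arrow line. I will finish to 45.2° and check again.

Run:
```python
from arc import *
go(43,45.2,1,.015)
robot.hold(.5); check('5')
L=[]
for i in range(4):
    p=robot.grab_frame('side'); m=masks(p); X,u,v=world(p,m['red']); Y,_,_=world(p,m['yellow'])
    ok=(X[:,2]>.092)&(X[:,0]<.8)&(abs(X[:,1])<.4); L.append(fit(X[ok][:,:2])[:2])
    Y=Y[(Y[:,2]<.03)&(Y[:,0]>.3)&(Y[:,0]<.5)&(abs(Y[:,1])<.3)]
L=np.mean(L,0); a=Y.mean(0)[:2]; c=Y[:,:2]-a; w,V=np.linalg.eigh(c.T@c); d=V[:,1]*np.sign(V[0,1])
print('lid',L,'arrow',a,np.degrees(np.arctan2(d[1],d[0])),'arrow->lid',np.degrees(np.arctan2(*(L-a)[::-1])))
s=robot.sense(); print(s['time'],s['position'],s['force'],s['gripper_width'],abs(s['joint_velocities']).max())
im=cv2.imread('pics/side5.png')[110:300,210:470]; cv2.imwrite('pics/c5.png',cv2.resize(im,None,fx=3,fy=3))
```

```text
45.2 10.05 [ 0.6727 -0.069   0.1271] [-5.8 -5.2  4.8] [-0.83  0.93 -0.04]
top few 0
side 189 mean [ 0.504  -0.0934  0.0967] fit [ 0.5036 -0.0942  0.0153]
  radius 0.0855386177944336 ang 164.87570406316473 target 164.2
jar_red [([366.5, 210.0], 0.71)]
jar_a [([368.2, 177.0], 0.95), ([336.4, 168.7], 0.75), ([332.1, 214.6], 0.71), ([350.2, 211.2], 0.3)]
spare_jar [([435.8, 175.1], 0.96), ([389.1, 152.5], 0.18)]
lid [ 0.50369771 -0.09386833] arrow [ 0.44767381 -0.07754328] -81.6452655307454 arrow->lid -16.24582606879469
11.0 [ 0.67277172 -0.06908912  0.12715398] [-6.11075623 -5.9066484   4.54420679] 0.018931694916436603 0.08147723438894829
```

View pics/c5.png

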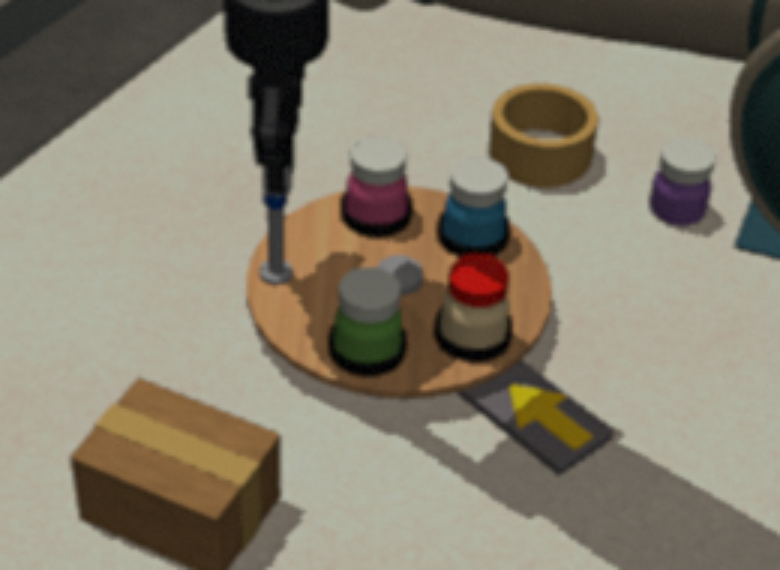

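Run:
```python
from station import robot
robot.hold(.3); s=robot.sense(); print(s['time'],s['position'],s['gripper_width']); robot.job_done()
```

```text
11.3 [ 0.67273835 -0.06910893  0.12711462] 0.019149097499754415
the job is handed in; nothing more can be done
```

I gripped the blue handle, turned the carousel about 45° anticlockwise, and handed the job in at 11.3 s with the handle still held and the arm still.

- **Red-lidded jar:** it measured 85.5 mm from the axis (85 mm expected). It sits at 164.2–164.9° in the side view, against 164.2° for the arrow line. That is within about 1 mm, below the cameras' 2 mm calibration error.
- **Grip and forces:** the opening was 19 mm on the 20 mm grip. The steady wrist force was about 10 N, mostly radial, so my hub estimate was probably slightly off.
- **Other jars and bystanders:** in the last side picture all four jars stood in their cups. The carton, tape roll and spare jar looked undisturbed, though I did not re-measure their positions.

Two checks failed at the end pose. The arm hid the jar from the top camera, so the final angle rests on the side camera alone. The last automatic fit of the arrow's direction was spoiled by the arm's shadow, so I used the direction measured before the turn.

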